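# Clamp the slide tray against the fence

## Task

The steel tray of glass slides belongs in the aluminium locating fixture on the bench. With the fingertips only, push the tray along the bench until its long side lies flat against the long fence; then push the sliding jaw along the fence until the tray is snug between the jaw and the fixed end stop, and move clear. Do not grasp, lift or tip the tray, and leave everything else standing where it is.

Things in the scene. Friction and masses are not known exactly. Their poses are not given: they have to be found in the camera images.
- tray: Open rectangular stainless steel tray with six glass slides lying in it: 85 mm in its x, 170 mm in its y (long sides along y), 24 mm high, about 0.35 kg, loose on the bench. Origin: centre of its underside. It starts in front of the fence, between jaw and end stop, askew by up to 0.35 rad. Seated, its origin is at x = -42.5, y = +85 mm in the fence's frame.
- fence: Aluminium fixture screwed to the bench: a straight bar 14 mm thick, 22 mm high, from y = -275 to +205 mm. Origin: on the bench at the foot of the bar's front face (towards the robot), which is the plane x = 0; x points away from the robot through the bar, y along it to the robot's left. No base plate: the tray slides on the bare bench.
- end_stop (a point): Middle of the inner face of the fixed end stop, 11 mm above the bench: a bar square to the fence at its end on the robot's left, 16 mm thick, 22 mm high. Its inner face is the plane y = +170 mm of the fence's frame and reaches from the fence to x = -90 mm.
- jaw (a joint): Sliding jaw, in m along the fence's y towards the end stop; range 0 to 0.20, starts at 0 to 0.04. Its pressing face, square to the fence, is at y = -0.170 + value in the fence's frame, so 0.170 is snug on a tray that touches the end stop. About 1.5 N of friction; it stays where left and can shove the tray along.
- jaw_back (a point): Middle of the jaw's outer face, the one to push on, 23 mm above the bench, at fence x = -45 mm. The jaw is an upright aluminium plate: fence x from -85 to -4 mm, 16 mm thick, 45 mm high. Its carriage rides on top of the fence bar (fence x -4 to +24 mm, top 45 mm, with a dark knob to 55 mm) and reaches 30 mm further than this face to the robot's right.
- jar: White plastic jar with black lid, 90 mm across, 120 mm high; bystander. Origin: centre of its underside.
- dropper: Small amber bottle with black cap, 34 mm across, 72 mm high; bystander. Origin: centre of its underside.
- dish: Clear round lidded dish, 63 mm across, 17 mm high; bystander. Origin: centre of its underside.
- beaker: Glass beaker, 60 mm across, 75 mm high; bystander. Origin: centre of its underside.
- pan: Round steel bowl, 110 mm across, 45 mm high; bystander. Origin: centre of its underside.
- slide_box: Closed grey slide box 85 x 60 x 28 mm; bystander. Origin: centre of its underside.

How it is judged:
By the outcome, as a careful person would: the job done as asked, in the order asked, and still so for the second after the job is handed in, with the robot touching nothing.
It also fails if it takes over 48 s, if anything falls off the work surface, if the arm or the gripper's body presses on something with over 40 N, if the wrist force passes 120 N, or if a joint passes its speed limit or range.

## Robot

A 7-joint arm with a two-finger parallel gripper is mounted at the origin on the work surface. World frame = base frame: x ahead of the robot, y to its left, z up, the work surface at z = 0. Lengths are in m, angles in rad, forces in N, time in s.
With the tool pointing down it reaches from about 0.35 to 0.9 m from the base axis. Payload 8.1 kg.
Tool frame: the origin (TCP) lies between the finger pads; the fingertips stand 8 mm ahead of it and the grasp point (between the pads) lies 11 mm behind it (arm.tcp_to_tips is the distance from the TCP to the fingertips, in m); z points along the fingers, x is the direction in which the jaws open and shut, and the axes are right-handed (so a half turn about z gives the same grasp; the last joint's range is limited). The gripper opens to 92 mm and grips with 3 to 60 N. Pads are 19 mm wide; open, the fingers measure 130 mm over their backs; the gripper's body (75 mm by 190 mm) begins 47 mm behind the grasp point.
Start: joints at [-1.319, 0.434, 0.025, 1.573, -0.012, 1.134, -0.075], TCP at [0.217, 0.586, 0.235] pointing down, gripper open.
Joint ranges: [-2.62, 2.62], [-0.44, 2.09], [-1.27, 1.32], [0.08, 2.57], [-1.32, 4.46], [0.12, 2], [-2.74, 2.74]. Speed limits (rad/s): [2.22, 2.22, 3.01, 3.01, 3.14, 3.14, 3.14].

## Interface

Orientations are given as a rotation vector (axis times angle).
In Python, from cell import arm, eyes gives the robot as it stands.
- The arm moves only by the tool play_rows, never from a script. Its argument "rows" is a list of rows, each a list of 3 entries, a list of its own where there are three numbers: the shift along the tool's x, y, z each as a share of 50 cm, from -1 to 1, then the turn, a rotation vector about the tool's x, y, z each as a share of 60 degrees, from -1 to 1, then the opening, from -1 (shut) to 1 (fully open), so that 0 is half open. In form: [[[dx, dy, dz], [ax, ay, az], grip], ...]. A call has 1 to 10 rows; each row is the pose to reach, as a shift and turn from the pose commanded when the call began, along the tool's axes at that moment; what a row does not reach only later rows make up. A row lasts 1/10 s, in which the tool goes at most 50 mm and 8.59 degrees, less where a joint would pass 70% of its speed; a pose out of reach is approached as far as the arm can. A call with a number of a shift or a turn outside -1 to 1 is refused whole. A call with a gripper value outside its range is refused whole. The fingers move at their own pace and stop on an object; "newtons" is the grip in N (left out, the last holds). Time passes only in rows, so rows that repeat a pose let the fingers close. It gives the time, the measured TCP pose, the force and the opening at its end, in the units of the state.
- arm.observe(): the state, without advancing time (a new reading comes with each control period).
- eyes.get_image(name): name is "side" or "top" or "wrist"; returns (picture, depth): 480x640x3 uint8, red, green, blue; 480x640 float32, m along the optical axis (not along the pixel's ray), 0 where there is no reading.
- eyes.get_calibration(name): a dict with "intrinsics" (3x3 intrinsics, pixels), "R" (3x3) and "t" (3): a world point X has camera coordinates R X + t. Camera axes: x right, y down, z forward; pixel columns grow to the right and rows downward; lengths in m; the calibration is good to about 2 mm. A picture is of the moment at which its call begins: read the wrist's pose just before it. get_calibration takes no time and is no camera call; for the wrist camera it gives the pose at the moment of the call.
- arm.sign_off(): hands the job in, once; it reports no verdict.
The state is a dict: "clock": time; "joints": joint angles; "dq": joint speeds; "joint_efforts": joint torques, N m; "position": TCP position; "ee_rot": TCP orientation; "force": force on the tool from outside, world axes, zero at the start; "ft_torque": the same for the moment, N m; "width": opening from 0.0 (shut) to 1.0 (fully open).
Only numpy, scipy, OpenCV 4.12 (cv2) and the standard library are available. Lean on these libraries where they do the work, as an engineer would, in place of code of your own. Each camera call takes 0.05 s, during which the arm holds its last target.

## Working session

There is one attempt and no reset: what is moved stays moved. The work goes in short steps, Python scripts to look and compute and a tool call to move; the robot and the scene stay as the last step left them, time stands still between calls to the robot, and variables do not carry over. Pictures are saved under pics/ and viewed, and the job is handed in when it is done.

Besides the shell and the picture viewer there is one more tool, called after "Request:" by a JSON object that holds its "op" and its "data". play_rows: Moves the arm, as the interface text tells. Its arguments: {"type":"object","properties":{"rows":{"type":"array","items":{"type":"array"}},"newtons":{"type":"number"}},"required":["rows"]}

```bash
mkdir -p pics; ls
python3 - <<'E'
from cell import arm, eyes
import cv2,numpy as np
print(arm.observe(), arm.tcp_to_tips)
for n in ("top","side"):
    p,d=eyes.get_image(n); cv2.imwrite(f"pics/{n}0.png",p[:,:,::-1]); np.save(f"pics/{n}0.npy",d)
    print(n,eyes.get_calibration(n))
E
```

```text
pics
{'clock': 0.0, 'joints': array([-1.31860319,  0.43521647,  0.02499077,  1.57408252, -0.0115994 ,
        1.13399765, -0.07509668]), 'dq': array([ 6.93035175e-04,  5.15948217e-04,  5.38829881e-04,  8.84355144e-05,
       -2.67858335e-04,  8.30209008e-04,  1.17200284e-04]), 'joint_efforts': array([-6.94363353e-04, -6.67840576e+01,  9.84433182e-01, -3.14451098e+01,
       -6.06385432e-02,  4.33255406e-02,  1.65786801e-04]), 'position': array([0.21701407, 0.58559025, 0.23395485]), 'ee_rot': array([ 2.57783662e+00,  1.79388399e+00, -1.86590254e-03]), 'force': array([0.06046941, 0.07947058, 0.9773724 ]), 'ft_torque': array([ 0.01800974, -0.01215806, -0.04249815]), 'width': 1.002317356429474} 0.008
top {'intrinsics': array([[451.22126276,   0.        , 322.23700748],
       [  0.        , 451.22126276, 238.80735459],
       [  0.        ,   0.        ,   1.        ]]), 'R': array([[-0.02020019, -0.99977147, -0.00699728],
       [-0.99744546,  0.02063183, -0.06838772],
       [ 0.06851646,  0.00559796, -0.99763428]]), 't': array([0.04837843, 0.52537699, 1.17218585])}
side {'intrinsics': array([[466.83544598,   0.        , 311.79443593],
       [  0.        , 466.83544598, 246.92574294],
       [  0.        ,   0.        ,   1.        ]]), 'R': array([[ 0.84797823, -0.5299493 ,  0.00930889],
       [-0.27589238, -0.45631862, -0.84596496],
       [ 0.45256636,  0.71479162, -0.53315723]]), 't': array([-0.41863484,  0.20943642,  0.91682589])}
```

View pics/top0.png

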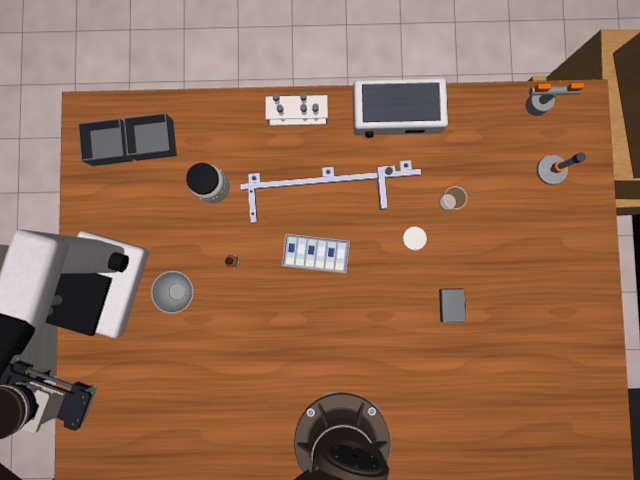

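View pics/side0.png

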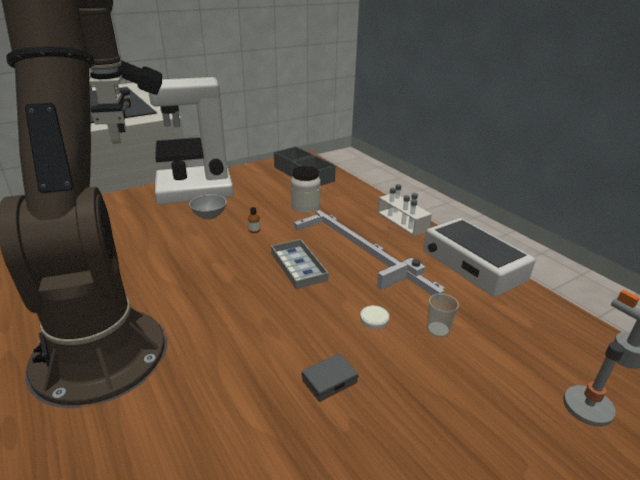

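The top view shows the fence from about (241,187) to (420,171), with the end stop at (252,203) and the jaw plate at (382,190). The tray spans about (283,235) to (349,272). The dish (415,238) and the beaker (453,198) are to the right of the jaw, and the dropper is at (232,261). I'll enlarge it for measuring.

Run:
```python
import cv2
p=cv2.imread("pics/top0.png")
c=p[155:285,225:425]; cv2.imwrite("pics/c0.png",cv2.resize(c,None,fx=4,fy=4,interpolation=cv2.INTER_CUBIC))
c=p[150:250,365:485]; cv2.imwrite("pics/c1.png",cv2.resize(c,None,fx=6,fy=6,interpolation=cv2.INTER_CUBIC))
```

```text
(no output)
```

View pics/c0.png

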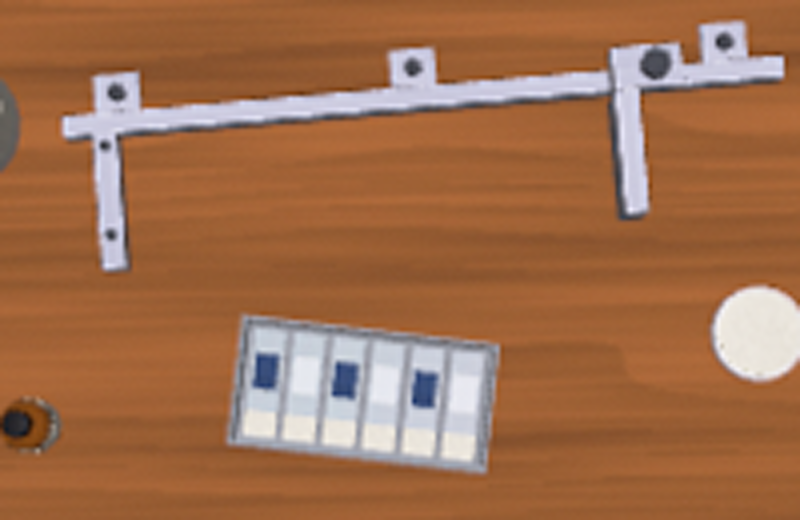

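View pics/c1.png

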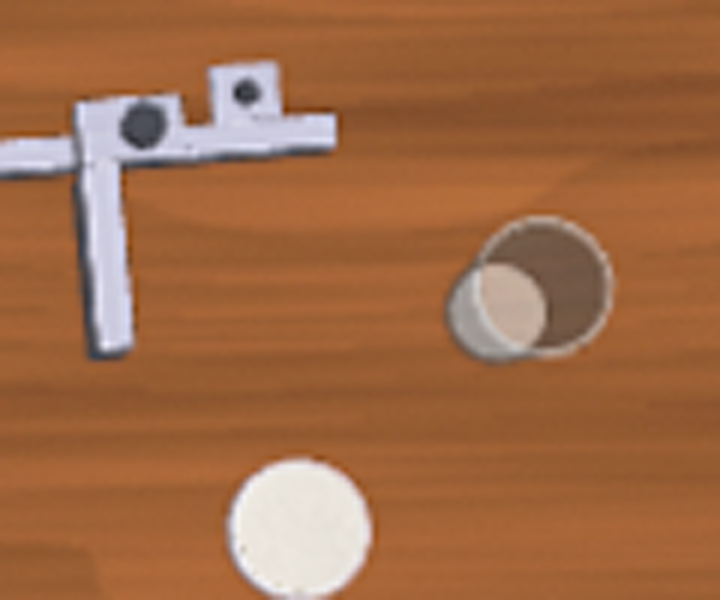

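```bash
cat > h.py <<'E'
import numpy as np
from cell import arm,eyes
def unproj(cal,uv,z):
    K,R,t=cal["intrinsics"],cal["R"],cal["t"]
    r=R.T@np.linalg.solve(K,[uv[0],uv[1],1.]); c=-R.T@t
    return c+r*(z-c[2])/r[2]
E
python3 - <<'E'
from h import *
np.set_printoptions(precision=4,suppress=True)
cal=eyes.get_calibration("top")
f=lambda u,v,z,s=4,o=(225,155):unproj(cal,((u+.5)/s-.5+o[0],(v+.5)/s-.5+o[1]),z)[:2]
P=dict(fl=(64,138,.022),fr=(784,77,.022),bl=(62,118,.022),br=(783,57,.022),t1=(243,316,.024),t2=(499,344,.024),t3=(487,472,.024),t4=(228,444,.024),
 e0=(119,133,.022),e1=(129,268,.022),ji=(622,216,.045),jo=(648,212,.045),drop=(22,424,.06),dish=(760,333,.017))
Q={k:f(*v) for k,v in P.items()}
Q["beakT"]=f(543,286,.075,6,(365,150));Q["beakB"]=f(498,312,.0,6,(365,150))
for n,u,v,z in [("jarT",204,180,.12),("pan",172,292,.045),("box",453,305,.028)]: Q[n]=unproj(cal,(u,v),z)[:2]
for k,v in Q.items(): print(k,v)
print("flen",np.linalg.norm(Q["fl"]-Q["fr"]))
d=(Q["fl"]-Q["fr"])/np.linalg.norm(Q["fl"]-Q["fr"]); n=np.array([d[1],-d[0]])
O=(Q["fl"]-d*.205+Q["fr"]+d*.275)/2
print("O",O,"yaw",np.arctan2(-d[0],d[1]),"d",d,"n",n)
for k,v in Q.items(): print(k,"fence", (v-O)@n,(v-O)@d)
print("tray",[np.linalg.norm(Q[a]-Q[b]) for a,b in (("t1","t2"),("t2","t3"),("t3","t4"),("t4","t1"))])
E
```

```text
fl [0.6626 0.2514]
fr [ 0.6931 -0.2267]
bl [0.676  0.2526]
br [ 0.7066 -0.2265]
t1 [0.5415 0.1342]
t2 [ 0.5196 -0.0335]
t3 [ 0.4361 -0.0236]
t4 [0.4577 0.1452]
e0 [0.6651 0.2149]
e1 [0.575  0.2092]
ji [ 0.5996 -0.1139]
jo [ 0.6018 -0.1308]
drop [0.4727 0.2725]
dish [ 0.5238 -0.206 ]
beakT [ 0.6205 -0.2999]
beakB [ 0.6208 -0.3012]
jarT [0.6689 0.3224]
pan [0.3957 0.4253]
box [ 0.3471 -0.2969]
flen 0.4790983197174677
O [0.6756 0.0473] yaw 0.06388554232153022 d [-0.0638  0.998 ] n [0.998  0.0638]
fl fence -6.197484008058627e-17 0.20454915985873387
fr fence -6.416793107108745e-17 -0.2745491598587339
bl fence 0.0134871727356693 0.20491293796992965
br fence 0.013423945247390419 -0.2752165652221886
t1 fence -0.12827934923769282 0.09530922910778525
t2 fence -0.16084597843092657 -0.07063192554424771
t3 fence -0.24357437380790437 -0.05545698318794441
t4 fence -0.21116868030030636 0.11167542182527489
e0 fence 0.00022735984678964622 0.16791815537351124
e1 fence -0.09007080864261786 0.16797105279613933
ji fence -0.08615448492774333 -0.15597746571790605
jo fence -0.08498713348002611 -0.1729661134193552
drop fence -0.18814284704335768 0.23768734011841094
dish fence -0.16771255362243365 -0.2430758520874458
beakT fence -0.0771872806682129 -0.3428968891079402
beakB fence -0.07692921787866622 -0.3442697250198891
jarT fence 0.010869916307881788 0.27496235870449875
pan fence -0.25518922372721314 0.39515038657410495
box fence -0.34979599981575604 -0.3225102211560416
tray [np.float64(0.16910662951008013), np.float64(0.08410865756369369), np.float64(0.1702450286416938), np.float64(0.08448960568066086)]
```

```bash
cat >> h.py <<'E'
from scipy.spatial.transform import Rotation as Ro
O=np.array([.6756,.0473]); d=np.array([-.0638,.998]); n=np.array([.998,.0638])
def w(fx,fy): return O+n*fx+d*fy
def state():
    s=arm.observe(); p=s["position"]; R=Ro.from_rotvec(s["ee_rot"]); q=p[:2]-O
    print("t %.2f"%s["clock"],"pos",p.round(4),"fence",(q@n).round(4),(q@d).round(4),"tilt",(R.as_matrix()[:,2]).round(4),"xaxis",R.as_matrix()[:,0].round(4),"F",s["force"].round(2),"w %.3f"%s["width"],"q",s["joints"].round(2))
    return p,R
def plan(*tg):
    p,R=state()
    X=np.array([*d,0]);Z=np.array([0,0,-1.]);T=Ro.from_matrix(np.column_stack([X,np.cross(Z,X),Z]))
    for fx,fy,z in tg:
        print((fx,fy,z),"shift",(R.inv().apply(np.array([*w(fx,fy),z])-p)/.5).round(4),"turn",((R.inv()*T).as_rotvec()/np.pi*3).round(4))
E
python3 - <<'E'
from h import *
print((np.array([.25,.35])-O)@n,(np.array([.25,.35])-O)@d)
plan((-.405,.33,.235),(-.275,.02,.235),(-.275,.02,.017))
E
```

```text
-0.40543654 0.32924788
t 0.10 pos [0.217  0.5857 0.2341] fence -0.4233 0.5666 tilt [-4.0e-04 -1.3e-03 -1.0e+00] xaxis [ 0.3474  0.9377 -0.0013] F [0.21 0.72 0.2 ] w 1.000 q [-1.32  0.44  0.02  1.57 -0.01  1.13 -0.08]
(-0.405, 0.33, 0.235) shift [-0.4173  0.2258 -0.0013] turn [-2.000e-04  1.300e-03 -3.998e-01]
(-0.275, 0.02, 0.235) shift [-8.781e-01  7.154e-01 -6.000e-04] turn [-2.000e-04  1.300e-03 -3.998e-01]
(-0.275, 0.02, 0.017) shift [-0.8775  0.7153  0.4354] turn [-2.000e-04  1.300e-03 -3.998e-01]
```

Request:
{"op": "play_rows", "data": {"rows": [[[-0.104,0.056,0],[0,0,0],1],[[-0.208,0.112,0],[0,0,0],1],[[-0.312,0.169,0],[0,0,0],1],[[-0.417,0.226,0],[0,0,-0.1],1],[[-0.49,0.31,0],[0,0,-0.2],1],[[-0.57,0.39,0],[0,0,-0.3],1],[[-0.65,0.47,0],[0,0,-0.4],1],[[-0.72,0.55,0],[0,0,-0.4],1],[[-0.8,0.63,0],[0,0,-0.4],1],[[-0.878,0.715,0],[0,0,-0.4],1]]}}

```text
clock: 1.1
position: [0.3683, 0.1125, 0.2348]
ee_rot: [-2.149, -2.292, -0.001]
force: [0.9, 0.9, -1.3]
width: 0.997
```

Run:
```python
from h import *
plan((-.275,.02,.235),(-.275,.02,.1),(-.275,.02,.016))
```

```text
t 1.10 pos [0.3683 0.1125 0.2348] fence -0.3025 0.0847 tilt [ 3.e-04  5.e-04 -1.e+00] xaxis [-6.420e-02  9.979e-01  4.000e-04] F [ 0.88  0.9  -1.27] w 0.997 q [-0.72  0.02  0.3   2.12 -0.01  1.    1.21]
(-0.275, 0.02, 0.235) shift [-0.1294  0.0549 -0.0004] turn [ 0.0003 -0.0004  0.0004]
(-0.275, 0.02, 0.1) shift [-0.1295  0.0548  0.2696] turn [ 0.0003 -0.0004  0.0004]
(-0.275, 0.02, 0.016) shift [-0.1296  0.0547  0.4376] turn [ 0.0003 -0.0004  0.0004]
```

Request:
{"op": "play_rows", "data": {"rows": [[[0,0,0],[0,0,0],1],[[0,0,0],[0,0,0],1]]}}

```text
clock: 1.3
position: [0.3683, 0.1136, 0.2346]
ee_rot: [-2.153, -2.288, 0.0]
force: [-0.8, 0.7, -0.2]
width: 0.999
```

Run:
```python
from h import *
plan((-.275,.02,.235),(-.275,.02,.1),(-.275,.02,.016))
```

```text
t 1.30 pos [0.3683 0.1136 0.2346] fence -0.3025 0.0858 tilt [-2.e-04  1.e-04 -1.e+00] xaxis [-6.070e-02  9.982e-01  2.000e-04] F [-0.8   0.7  -0.22] w 0.999 q [-0.72  0.02  0.3   2.12 -0.01  1.    1.21]
(-0.275, 0.02, 0.235) shift [-0.1314  0.0554 -0.0007] turn [-0.0002 -0.0002 -0.003 ]
(-0.275, 0.02, 0.1) shift [-0.1314  0.0554  0.2693] turn [-0.0002 -0.0002 -0.003 ]
(-0.275, 0.02, 0.016) shift [-0.1315  0.0555  0.4373] turn [-0.0002 -0.0002 -0.003 ]
```

Go to the pre-push position and come down behind the tray, with fingers open so that two fingertips meet the long side.

Request:
{"op": "play_rows", "data": {"rows": [[[-0.065,0.028,0],[0,0,-0.003],1],[[-0.131,0.055,0.05],[0,0,-0.003],1],[[-0.131,0.055,0.13],[0,0,-0.003],1],[[-0.131,0.055,0.21],[0,0,-0.003],1],[[-0.131,0.055,0.29],[0,0,-0.003],1],[[-0.131,0.055,0.36],[0,0,-0.003],1],[[-0.131,0.055,0.41],[0,0,-0.003],1],[[-0.131,0.055,0.437],[0,0,-0.003],1],[[-0.131,0.055,0.437],[0,0,-0.003],1]]}}

```text
clock: 2.2
position: [0.3982, 0.052, 0.0146]
ee_rot: [-2.142, -2.295, 0.005]
force: [-0.4, -0.2, -0.5]
width: 1.0
```

Run:
```python
from h import *
import cv2
plan((-.275,.02,.016),(-.2,.02,.016),(-.0945,.02,.016))
for n_ in("top","side"):
    p,_=eyes.get_image(n_); cv2.imwrite(f"pics/{n_}1.png",p[:,:,::-1])
p=cv2.imread("pics/top1.png")[155:345,225:425]; cv2.imwrite("pics/c2.png",cv2.resize(p,None,fx=3,fy=3,interpolation=cv2.INTER_CUBIC))
```

```text
t 2.20 pos [0.3982 0.052  0.0146] fence -0.2765 0.0224 tilt [-3.9e-03 -4.0e-04 -1.0e+00] xaxis [-6.910e-02  9.976e-01 -1.000e-04] F [-0.4  -0.24 -0.51] w 1.000 q [-0.46  0.46  0.25  2.33 -0.3   0.38  1.69]
(-0.275, 0.02, 0.016) shift [-0.0048  0.0029 -0.0029] turn [-0.0038  0.0001  0.0051]
(-0.2, 0.02, 0.016) shift [-0.0056  0.1529 -0.0035] turn [-0.0038  0.0001  0.0051]
(-0.0945, 0.02, 0.016) shift [-0.0067  0.3639 -0.0043] turn [-0.0038  0.0001  0.0051]
```

View pics/c2.png

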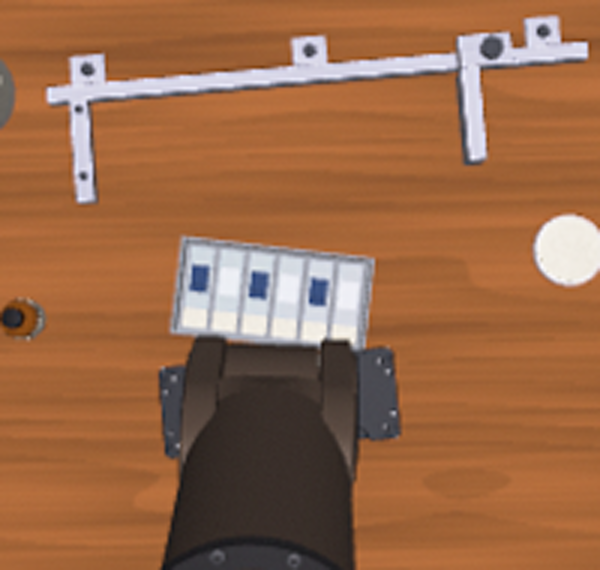

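View pics/side1.png

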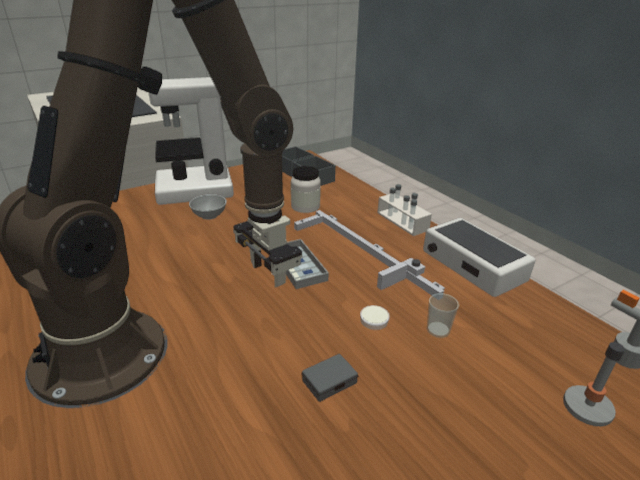

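The tray hasn't moved: its corners are at about (183,237) and (373,259) in the 3x crop. The gripper stands clear behind it, square to the fence. Now push slowly.

Request:
{"op": "play_rows", "data": {"rows": [[[-0.002,0.012,-0.003],[-0.004,0,0.005],1],[[-0.003,0.026,-0.003],[-0.004,0,0.005],1],[[-0.005,0.04,-0.003],[-0.004,0,0.005],1],[[-0.005,0.055,-0.003],[-0.004,0,0.005],1],[[-0.005,0.07,-0.003],[-0.004,0,0.005],1],[[-0.005,0.086,-0.003],[-0.004,0,0.005],1],[[-0.005,0.102,-0.003],[-0.004,0,0.005],1],[[-0.006,0.118,-0.003],[-0.004,0,0.005],1],[[-0.006,0.134,-0.003],[-0.004,0,0.005],1],[[-0.006,0.15,-0.003],[-0.004,0,0.005],1]]}}

```text
clock: 3.3
position: [0.4755, 0.0531, 0.0176]
ee_rot: [2.149, 2.287, 0.005]
force: [-2.0, 0.2, -0.0]
width: 1.0
```

Run:
```python
from h import *
import cv2
plan((-.13,.02,.016),(-.0945,.02,.016))
for n_ in("top",):
    p,_=eyes.get_image(n_); cv2.imwrite(f"pics/{n_}2.png",p[:,:,::-1])
p=cv2.imread("pics/top2.png")[155:345,225:425]; cv2.imwrite("pics/c3.png",cv2.resize(p,None,fx=3,fy=3,interpolation=cv2.INTER_CUBIC))
```

```text
t 3.30 pos [0.4755 0.0531 0.0176] fence -0.1993 0.0186 tilt [ 4.3e-03  3.0e-04 -1.0e+00] xaxis [-6.210e-02  9.981e-01  1.000e-04] F [-2.04  0.19 -0.04] w 1.000 q [-0.43  0.52  0.27  2.16 -0.29  0.49  1.7 ]
(-0.13, 0.02, 0.016) shift [0.003  0.1385 0.0039] turn [ 0.0041 -0.0001 -0.0017]
(-0.0945, 0.02, 0.016) shift [0.0032 0.2095 0.0042] turn [ 0.0041 -0.0001 -0.0017]
```

View pics/c3.png

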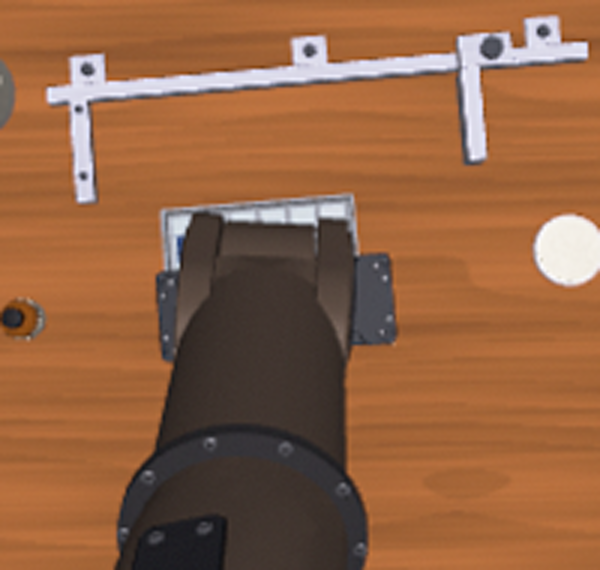

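The tray is now nearly parallel to the fence: its front edge runs (162,211) to (353,196), against the fence's (50,103) to (585,58). Continue.

Request:
{"op": "play_rows", "data": {"rows": [[[0.001,0.014,0.002],[0.004,0,-0.001],1],[[0.002,0.032,0.004],[0.004,0,-0.002],1],[[0.003,0.05,0.004],[0.004,0,-0.002],1],[[0.003,0.068,0.004],[0.004,0,-0.002],1],[[0.003,0.086,0.004],[0.004,0,-0.002],1],[[0.003,0.104,0.004],[0.004,0,-0.002],1],[[0.003,0.122,0.004],[0.004,0,-0.002],1],[[0.003,0.14,0.004],[0.004,0,-0.002],1],[[0.003,0.158,0.004],[0.004,0,-0.002],1],[[0.003,0.176,0.004],[0.004,0,-0.002],1]]}}

```text
clock: 4.35
position: [0.5633, 0.06, 0.0161]
ee_rot: [-2.149, -2.291, 0.0]
force: [-2.1, 0.3, -1.3]
width: 1.001
```

Run:
```python
from h import *
plan((-.0945,.02,.016),)
```

```text
t 4.35 pos [0.5633 0.06   0.0161] fence -0.1113 0.0198 tilt [-1.e-04  0.e+00 -1.e+00] xaxis [-0.064  0.998  0.   ] F [-2.12  0.26 -1.27] w 1.001 q [-0.4   0.62  0.28  1.94 -0.29  0.62  1.7 ]
(-0.0945, 0.02, 0.016) shift [0.0004 0.0336 0.0001] turn [-0.0001 -0.      0.0002]
```

Creep the last 17 mm.

Request:
{"op": "play_rows", "data": {"rows": [[[0,0.006,0],[0,0,0],1],[[0,0.012,0],[0,0,0],1],[[0,0.017,0],[0,0,0],1],[[0,0.022,0],[0,0,0],1],[[0,0.026,0],[0,0,0],1],[[0,0.029,0],[0,0,0],1],[[0,0.031,0],[0,0,0],1]]}}

```text
clock: 5.05
position: [0.578, 0.0609, 0.0161]
ee_rot: [-2.149, -2.291, 0.0]
force: [-3.9, 0.7, 1.1]
width: 1.0
```

Request:
{"op": "play_rows", "data": {"rows": [[[0,0.002,0],[0,0,0],1],[[0,0.003,0],[0,0,0],1]]}}

```text
clock: 5.25
position: [0.5788, 0.061, 0.0161]
ee_rot: [-2.149, -2.29, 0.001]
force: [-7.0, -0.1, 4.6]
width: 1.001
```

Run:
```python
from h import *
plan((-.0945,.02,.016),)
```

```text
t 5.25 pos [0.5788 0.061  0.0161] fence -0.0958 0.0198 tilt [-1.5e-03  1.0e-04 -1.0e+00] xaxis [-6.38e-02  9.98e-01  2.00e-04] F [-6.97 -0.07  4.59] w 1.001 q [-0.39  0.64  0.28  1.9  -0.29  0.64  1.7 ]
(-0.0945, 0.02, 0.016) shift [0.0003 0.0025 0.0001] turn [-0.0014 -0.0002  0.    ]
```

Request:
{"op": "play_rows", "data": {"rows": [[[0,0.003,0],[0,0,0],1],[[0,0.003,0],[0,0,0],1]]}}

```text
clock: 5.45
position: [0.5788, 0.061, 0.0158]
ee_rot: [-2.147, -2.289, 0.004]
force: [-9.9, -0.6, 6.1]
width: 0.999
```

Run:
```python
from h import *
state()
```

```text
t 5.45 pos [0.5788 0.061  0.0158] fence -0.0957 0.0198 tilt [-4.2e-03  1.0e-04 -1.0e+00] xaxis [-6.37e-02  9.98e-01  3.00e-04] F [-9.88 -0.6   6.11] w 0.999 q [-0.39  0.64  0.28  1.9  -0.29  0.64  1.7 ]
```

The push has stalled against the fence at about 10 N. Back off straight, rise and look.

Request:
{"op": "play_rows", "data": {"rows": [[[0,-0.02,0],[0,0,0],1],[[0,-0.07,0],[0,0,0],1],[[0,-0.12,0],[0,0,0],1],[[0,-0.16,-0.04],[0,0,0],1],[[0,-0.2,-0.12],[0,0,0],1],[[0,-0.24,-0.2],[0,0,0],0],[[0,-0.28,-0.28],[0,0,0],-1],[[0,-0.32,-0.32],[0,0,0],-1],[[0,-0.32,-0.32],[0,0,0],-1]], "newtons": 30}}

```text
clock: 6.35
position: [0.4212, 0.0511, 0.1787]
ee_rot: [2.148, 2.29, 0.009]
force: [0.9, 0.4, -0.8]
width: 0.702
```

Run:
```python
from h import *
import cv2
plan((-.15,-.2,.18),(-.045,-.225,.15),(-.045,-.225,.03))
for n_ in("top",):
    p,_=eyes.get_image(n_); cv2.imwrite(f"pics/{n_}3.png",p[:,:,::-1])
p=cv2.imread("pics/top3.png")[155:285,225:425]; cv2.imwrite("pics/c4.png",cv2.resize(p,None,fx=4,fy=4,interpolation=cv2.INTER_CUBIC))
```

```text
t 6.35 pos [0.4212 0.0511 0.1787] fence -0.2536 0.0201 tilt [ 0.0052  0.0031 -1.    ] xaxis [-0.0641  0.9979  0.0028] F [ 0.86  0.45 -0.78] w 0.702 q [-0.6   0.17  0.41  2.14 -0.09  0.85  1.5 ]
(-0.15, -0.2, 0.18) shift [-0.4402  0.2071 -0.0027] turn [ 0.0051 -0.0027  0.0003]
(-0.045, -0.225, 0.15) shift [-0.4904  0.4167  0.0582] turn [ 0.0051 -0.0027  0.0003]
(-0.045, -0.225, 0.03) shift [-0.4911  0.4155  0.2982] turn [ 0.0051 -0.0027  0.0003]
```

View pics/c4.png

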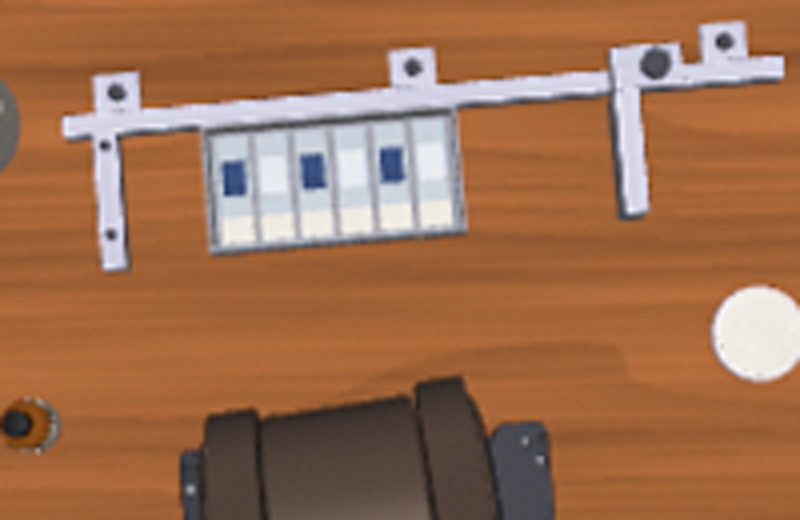

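The tray's far rim, (203,130) to (455,110), lies along the fence's front edge with no wedge of bench visible. Now go behind the jaw with the gripper shut.

Request:
{"op": "play_rows", "data": {"rows": [[[-0.07,0.04,0],[0.005,-0.003,0],-1],[[-0.15,0.08,0],[0.005,-0.003,0],-1],[[-0.23,0.13,0],[0.005,-0.003,0],-1],[[-0.3,0.19,0],[0.005,-0.003,0],-1],[[-0.37,0.25,0],[0.005,-0.003,0],-1],[[-0.42,0.31,0],[0.005,-0.003,0],-1],[[-0.46,0.37,0],[0.005,-0.003,0],-1],[[-0.46,0.416,0.02],[0.005,-0.003,0],-1],[[-0.46,0.416,0.05],[0.005,-0.003,0],-1],[[-0.46,0.416,0.05],[0.005,-0.003,0],-1]]}}

```text
clock: 7.4
position: [0.6423, -0.1649, 0.1468]
ee_rot: [-2.145, -2.288, 0.014]
force: [-0.6, 0.6, -0.4]
width: 0.001
```

Run:
```python
from h import *
import cv2
plan((-.045,-.21,.15),(-.045,-.21,.027))
for n_ in("side",):
    p,_=eyes.get_image(n_); cv2.imwrite(f"pics/{n_}4.png",p[:,:,::-1])
```

```text
t 7.40 pos [ 0.6423 -0.1649  0.1468] fence -0.0468 -0.2097 tilt [-0.0103 -0.0029 -0.9999] xaxis [-0.0643  0.9979 -0.0022] F [-0.57  0.58 -0.35] w 0.001 q [-0.12  0.61  0.46  1.59 -0.29  1.02  2.06]
(-0.045, -0.21, 0.15) shift [-0.0007  0.0035 -0.0064] turn [-0.01    0.0021  0.0005]
(-0.045, -0.21, 0.027) shift [-1.000e-04  6.100e-03  2.396e-01] turn [-0.01    0.0021  0.0005]
```

View pics/side4.png

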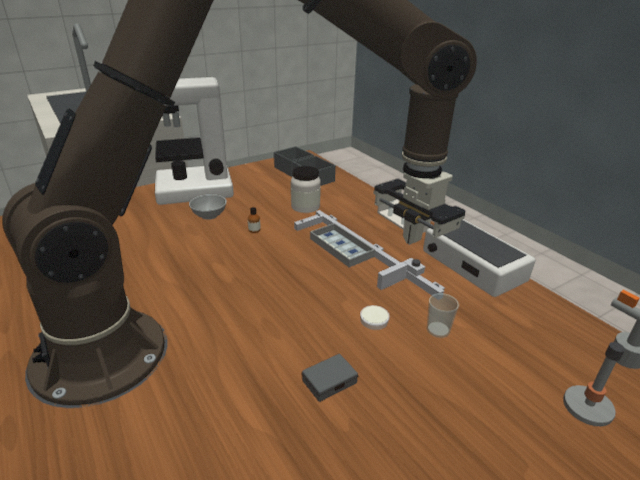

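The gripper is shut and above the jaw's outer side; the jaw plate at (398,272) and the beaker at (441,314) are undisturbed. Descend.

Request:
{"op": "play_rows", "data": {"rows": [[[0,0.005,0.04],[-0.01,0.002,0],-1],[[0,0.005,0.09],[-0.01,0.002,0],-1],[[0,0.006,0.14],[-0.01,0.002,0],-1],[[0,0.006,0.18],[-0.01,0.002,0],-1],[[0,0.006,0.21],[-0.01,0.002,0],-1],[[0,0.006,0.23],[-0.01,0.002,0],-1],[[0,0.006,0.24],[-0.01,0.002,0],-1],[[0,0.006,0.24],[-0.01,0.002,0],-1]]}}

```text
clock: 8.25
position: [0.6459, -0.1656, 0.031]
ee_rot: [2.146, 2.288, 0.005]
force: [-0.0, -0.7, -0.3]
width: 0.006
```

Run:
```python
from h import *
import cv2
plan((-.045,-.15,.027),(-.045,-.05,.027))
for n_ in("side","top"):
    p,_=eyes.get_image(n_); cv2.imwrite(f"pics/{n_}5.png",p[:,:,::-1])
p=cv2.imread("pics/side5.png")[180:360,330:500]; cv2.imwrite("pics/c5.png",cv2.resize(p,None,fx=3,fy=3,interpolation=cv2.INTER_CUBIC))
```

```text
t 8.25 pos [ 0.6459 -0.1656  0.031 ] fence -0.0432 -0.2106 tilt [ 5.2e-03 -7.0e-04 -1.0e+00] xaxis [-0.0639  0.998  -0.001 ] F [-0.01 -0.71 -0.33] w 0.006 q [-0.08  0.73  0.39  1.68 -0.36  0.8   2.11]
(-0.045, -0.15, 0.027) shift [ 0.1211 -0.0036  0.0079] turn [0.0049 0.0009 0.0001]
(-0.045, -0.05, 0.027) shift [ 0.3211 -0.0036  0.0077] turn [0.0049 0.0009 0.0001]
```

View pics/c5.png

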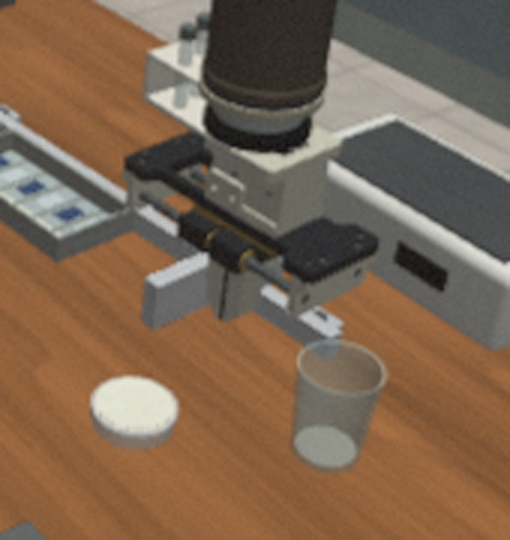

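The shut fingers are just behind the jaw plate (seam at (225,300)). The gripper body is clear above the beaker, whose rim is at (340,360). Push along +tool x.

Request:
{"op": "play_rows", "data": {"rows": [[[0.01,-0.002,0.004],[0.003,0,0],-1],[[0.022,-0.003,0.005],[0.003,0,0],-1],[[0.034,-0.003,0.005],[0.003,0,0],-1],[[0.048,-0.003,0.005],[0.003,0,0],-1],[[0.062,-0.003,0.005],[0.003,0,0],-1],[[0.076,-0.003,0.005],[0.003,0,0],-1],[[0.09,-0.003,0.005],[0.003,0,0],-1],[[0.104,-0.003,0.005],[0.003,0,0],-1],[[0.118,-0.003,0.005],[0.003,0,0],-1],[[0.132,-0.003,0.005],[0.003,0,0],-1]]}}

```text
clock: 9.35
position: [0.6404, -0.0993, 0.0286]
ee_rot: [2.148, 2.29, 0.002]
force: [0.0, -0.8, 0.9]
width: 0.003
```

Run:
```python
from h import *
import cv2
plan((-.045,-.035,.027))
for n_ in("side",):
    p,_=eyes.get_image(n_); cv2.imwrite(f"pics/{n_}6.png",p[:,:,::-1])
p=cv2.imread("pics/side6.png")[180:360,270:470]; cv2.imwrite("pics/c6.png",cv2.resize(p,None,fx=3,fy=3,interpolation=cv2.INTER_CUBIC))
```

```text
t 9.35 pos [ 0.6404 -0.0993  0.0286] fence -0.0445 -0.144 tilt [ 2.4e-03 -9.0e-04 -1.0e+00] xaxis [-0.0639  0.998  -0.001 ] F [ 0.03 -0.76  0.89] w 0.003 q [-0.18  0.71  0.39  1.73 -0.37  0.77  2.03]
(-0.045, -0.035, 0.027) shift [ 0.218  -0.0009  0.003 ] turn [0.0022 0.001  0.0001]
```

View pics/c6.png

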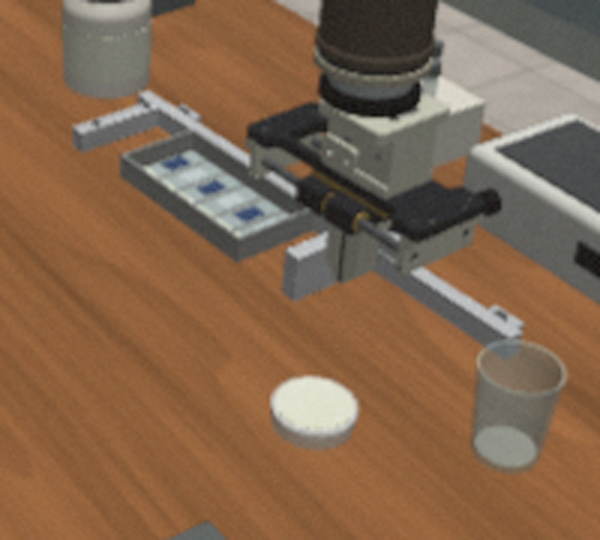

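The jaw is sliding with the fingers and the tray is still flat on the fence. Continue.

Request:
{"op": "play_rows", "data": {"rows": [[[0.014,0,0.001],[0.001,0,0],-1],[[0.028,0,0.001],[0.001,0,0],-1],[[0.042,0,0.001],[0.001,0,0],-1],[[0.056,0,0.001],[0.001,0,0],-1],[[0.07,0,0.001],[0.001,0,0],-1],[[0.082,0,0.001],[0.001,0,0],-1],[[0.094,0,0.001],[0.001,0,0],-1],[[0.106,0,0.001],[0.001,0,0],-1],[[0.118,0,0.001],[0.001,0,0],-1],[[0.13,0,0.001],[0.001,0,0],-1]]}}

```text
clock: 10.4
position: [0.6363, -0.0355, 0.028]
ee_rot: [2.148, 2.289, -0.001]
force: [1.1, -5.1, 0.9]
width: 0.006
```

Request:
{"op": "play_rows", "data": {"rows": [[[0.012,0,0],[0,0,0],-1],[[0.024,0,0],[0,0,0],-1],[[0.036,0,0],[0,0,0],-1],[[0.048,0,0],[0,0,0],-1],[[0.056,0,0],[0,0,0],-1]]}}

```text
clock: 10.9
position: [0.6344, -0.0063, 0.028]
ee_rot: [2.148, 2.291, 0.0]
force: [2.3, -4.5, 1.3]
width: 0.003
```

Run:
```python
from h import *
import cv2
plan((-.045,-.035,.027))
for n_ in("side","top"):
    p,_=eyes.get_image(n_); cv2.imwrite(f"pics/{n_}7.png",p[:,:,::-1])
p=cv2.imread("pics/side7.png")[180:360,270:470]; cv2.imwrite("pics/c7.png",cv2.resize(p,None,fx=3,fy=3,interpolation=cv2.INTER_CUBIC))
p=cv2.imread("pics/top7.png")[155:285,225:425]; cv2.imwrite("pics/c8.png",cv2.resize(p,None,fx=4,fy=4,interpolation=cv2.INTER_CUBIC))
```

```text
t 10.90 pos [ 0.6344 -0.0063  0.028 ] fence -0.0445 -0.0508 tilt [ 1.3e-03 -8.0e-04 -1.0e+00] xaxis [-6.440e-02  9.979e-01 -9.000e-04] F [ 2.33 -4.48  1.27] w 0.003 q [-0.34  0.7   0.4   1.77 -0.38  0.75  1.89]
(-0.045, -0.035, 0.027) shift [ 0.0316 -0.001   0.0019] turn [0.0012 0.0008 0.0005]
```

View pics/c7.png

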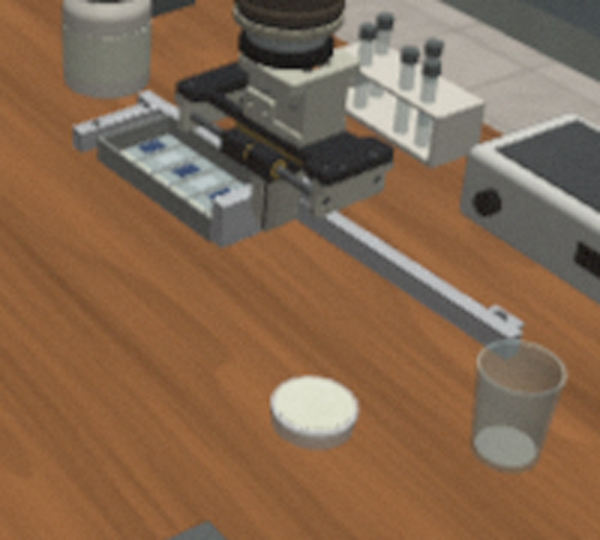

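View pics/c8.png

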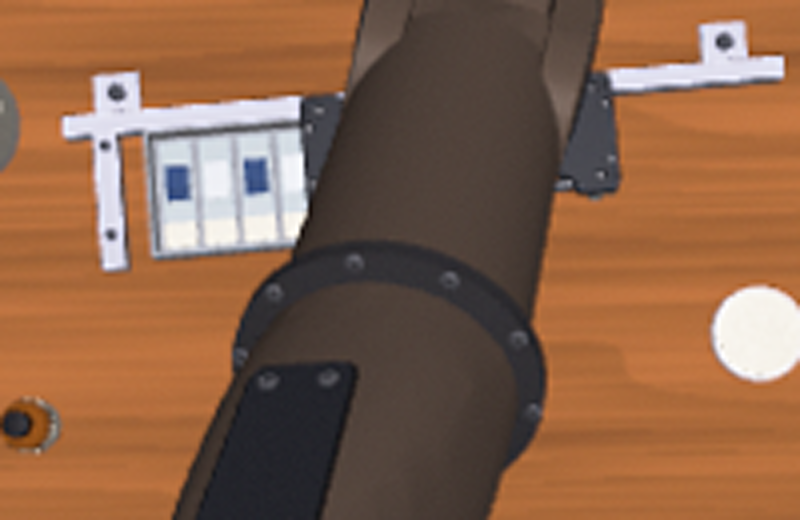

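The tray's left end is about 17 mm from the end stop (gap from 121 to 150 px in the 4x crop). Creep on.

Request:
{"op": "play_rows", "data": {"rows": [[[0.006,0,0],[0,0,0],-1],[[0.012,0,0],[0,0,0],-1],[[0.018,0,0],[0,0,0],-1],[[0.023,0,0],[0,0,0],-1],[[0.026,0,0],[0,0,0],-1],[[0.029,0,0],[0,0,0],-1]]}}

```text
clock: 11.6
position: [0.6332, 0.0076, 0.0278]
ee_rot: [2.148, 2.291, -0.0]
force: [1.4, -5.3, 0.4]
width: 0.006
```

Request:
{"op": "play_rows", "data": {"rows": [[[0.002,0,0],[0,0,0],-1],[[0.004,0,0],[0,0,0],-1],[[0.004,0,0],[0,0,0],-1]]}}

```text
clock: 11.9
position: [0.6331, 0.0097, 0.0278]
ee_rot: [2.148, 2.291, -0.0]
force: [0.2, -4.2, 0.2]
width: 0.001
```

Run:
```python
from h import *
state()
```

```text
t 11.90 pos [0.6331 0.0097 0.0278] fence -0.0448 -0.0348 tilt [ 8.e-04 -8.e-04 -1.e+00] xaxis [-6.410e-02  9.979e-01 -8.000e-04] F [ 0.16 -4.18  0.21] w 0.001 q [-0.37  0.7   0.4   1.77 -0.38  0.75  1.87]
```

Request:
{"op": "play_rows", "data": {"rows": [[[0.003,0,0],[0,0,0],-1],[[0.004,0,0],[0,0,0],-1]]}}

```text
clock: 12.1
position: [0.633, 0.0116, 0.0278]
ee_rot: [2.148, 2.291, -0.0]
force: [0.2, -3.9, 1.4]
width: 0.003
```

Request:
{"op": "play_rows", "data": {"rows": [[[0.003,0,0],[0,0,0],-1],[[0.004,0,0],[0,0,0],-1]]}}

```text
clock: 12.3
position: [0.633, 0.0123, 0.0279]
ee_rot: [2.148, 2.289, -0.001]
force: [0.7, -7.9, 0.1]
width: 0.007
```

Force is rising as the tray reaches the stop. Give it a little more to make it snug.

Request:
{"op": "play_rows", "data": {"rows": [[[0.003,0,0],[0,0,0],-1],[[0.003,0,0],[0,0,0],-1]]}}

```text
clock: 12.5
position: [0.6329, 0.0123, 0.0279]
ee_rot: [2.149, 2.287, -0.003]
force: [0.0, -11.1, -0.4]
width: 0.007
```

Request:
{"op": "play_rows", "data": {"rows": [[[0.002,0,0],[0,0,0],-1],[[0.002,0,0],[0,0,0],-1]]}}

```text
clock: 12.7
position: [0.633, 0.0124, 0.0279]
ee_rot: [2.149, 2.285, -0.004]
force: [0.7, -13.1, -0.7]
width: 0.004
```

Run:
```python
from h import *
state()
```

```text
t 12.70 pos [0.633  0.0124 0.0279] fence -0.0448 -0.0321 tilt [ 0.0016 -0.0047 -1.    ] xaxis [-0.0614  0.9981 -0.0048] F [  0.7  -13.14  -0.71] w 0.004 q [-0.37  0.7   0.41  1.77 -0.38  0.75  1.86]
```

Stalled at 13 N, so it is snug. Back off along the fence, rise, and move aside for a clear look.

Request:
{"op": "play_rows", "data": {"rows": [[[-0.01,0,0],[0,0,0],-1],[[-0.03,0,0],[0,0,0],-1],[[-0.07,0,0],[0,0,0],-1],[[-0.1,0,-0.04],[0,0,0],-1],[[-0.1,0,-0.12],[0,0,0],-1],[[-0.1,0,-0.2],[0,0,0],-1],[[-0.1,0,-0.28],[0,0,0],-1],[[-0.1,-0.08,-0.32],[0,0,0],-1],[[-0.14,-0.16,-0.32],[0,0,0],-1],[[-0.18,-0.24,-0.32],[0,0,0],-1]]}}

```text
clock: 13.7
position: [0.5179, -0.0807, 0.1885]
ee_rot: [2.145, 2.293, 0.003]
force: [-0.2, -1.4, 0.0]
width: 0.004
```

Request:
{"op": "play_rows", "data": {"rows": [[[-0.08,-0.06,0],[0,0,0],-1],[[-0.16,-0.12,0],[0,0,0],-1],[[-0.24,-0.18,0],[0,0,0],-1],[[-0.3,-0.22,0],[0,0,0],-1],[[-0.36,-0.22,0],[0,0,0],-1],[[-0.36,-0.22,0],[0,0,0],-1]]}}

```text
clock: 14.3
position: [0.4199, -0.2717, 0.1886]
ee_rot: [2.152, 2.284, 0.0]
force: [-0.3, -0.0, -0.9]
width: 0.005
```

Run:
```python
from h import *
import cv2
state()
for n_ in("side","top"):
    p,_=eyes.get_image(n_); cv2.imwrite(f"pics/{n_}9.png",p[:,:,::-1])
p=cv2.imread("pics/side9.png")[180:340,270:470]; cv2.imwrite("pics/c9.png",cv2.resize(p,None,fx=3,fy=3,interpolation=cv2.INTER_CUBIC))
p=cv2.imread("pics/top9.png")[165:235,232:362]; cv2.imwrite("pics/c10.png",cv2.resize(p,None,fx=6,fy=6,interpolation=cv2.INTER_CUBIC))
```

```text
t 14.30 pos [ 0.4199 -0.2717  0.1886] fence -0.2756 -0.3021 tilt [ 0.0028 -0.0025 -1.    ] xaxis [-0.0594  0.9982 -0.0027] F [-0.27 -0.04 -0.92] w 0.005 q [-0.    0.3   0.6   1.97 -0.21  0.92  2.33]
```

View pics/top9.png

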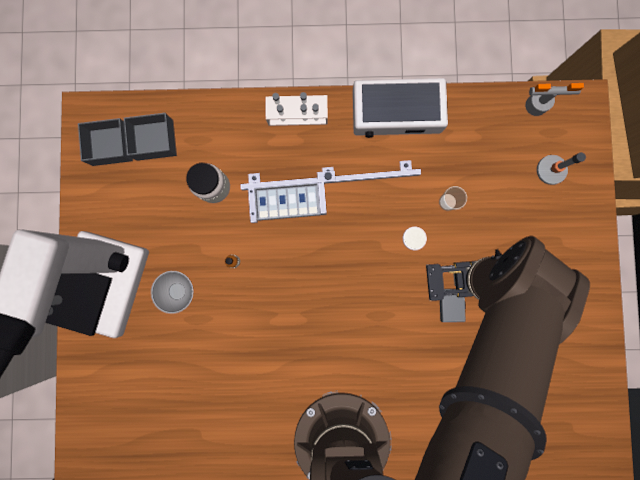

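View pics/c9.png

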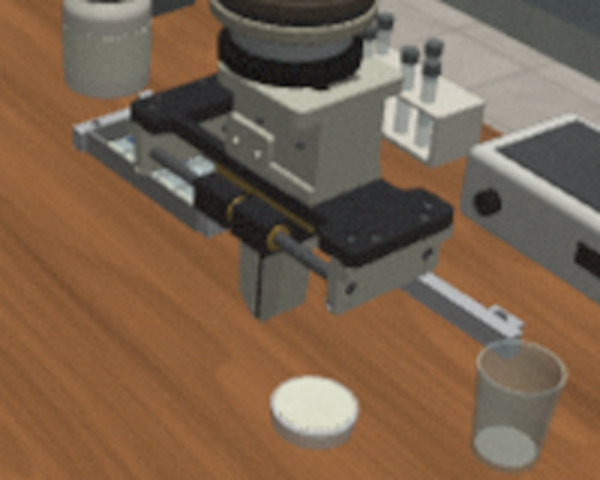

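View pics/c10.png

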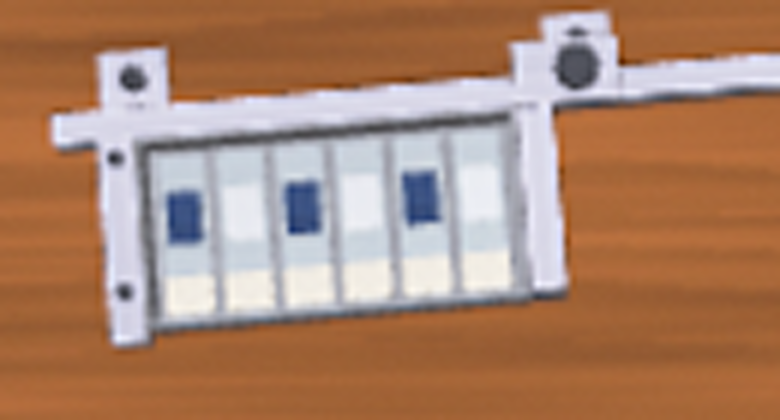

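The tray is enclosed by the end stop (x≈150 in the crop) and the jaw (x≈525), and its far rim is parallel to the fence. The bystanders are where they were. One numeric check before handing in.

Run:
```python
from h import *
cal=eyes.get_calibration("top")
for k,u,v,z in [("jaw outer near",567,292,.045),("jaw inner near",533,296,.045),("jaw inner far",520,110,.045),("tray near L",155,332,.024),("tray near R",528,301,.024),("rim far L",143,149,.024),("rim far R",508,118,.024),("stop near inner",153,342,.022)]:
    q=unproj(cal,((u+.5)/6-.5+232,(v+.5)/6-.5+165),z)[:2]-O; print(k,(q@n).round(4),(q@d).round(4))
import cv2
a=cv2.imread("pics/top0.png").astype(int);b=cv2.imread("pics/top9.png").astype(int);D=np.abs(a-b).max(2)
for k,(x,y) in dict(jar=(206,182),drop=(232,261),dish=(415,238),beaker=(453,198),pan=(172,292)).items(): print(k,np.percentile(D[y-20:y+20,x-20:x+20],[50,95]))
```

```text
jaw outer near -0.0863 -0.0156
jaw inner near -0.0868 -0.0009
jaw inner far -0.0055 -0.0021
tray near L -0.0859 0.1659
tray near R -0.0862 0.0015
rim far L -0.0045 0.1652
rim far R -0.0045 0.0035
stop near inner -0.09 0.1674
jar [ 6. 11.]
drop [10. 11.]
dish [10. 12.]
beaker [10. 12.]
pan [ 8. 11.]
```

```bash
python3 -c "
from cell import arm
print(arm.sign_off())"
```

```text
the job is handed in; nothing more can be done
None
```

The tray is seated in the fixture and the job is handed in, at about 14.5 s of the 48 s allowed. With open fingertips I pushed the tray's long side square against the fence, stopping at about 10 N. With shut fingers I then slid the jaw along the fence, stopping at about 13 N with the tray against the end stop. I backed off and moved clear.

**Last checks, from the top camera (good to about 2 mm):**
- **Jaw:** its outer face is at fence y ≈ -15.6 mm, so the jaw stands at about 0.170, which is snug.
- **Tray:** its near edge is at fence x ≈ -86 mm at both ends, so it lies parallel to the fence and against it.
- **Tray ends:** they read about 1.5 mm and 166 mm along the fence. That spans 164 mm for a 170 mm tray. I put this down to the rim being hidden next to the taller jaw and to reading the end stop about 2–3 mm short, and the force stall agrees that it is touching.
- **Bystanders:** the jar, dropper, dish, beaker and pan are unchanged from the first picture. The slide box was partly hidden by the raised gripper, so I could not compare it fully, but the arm only passed high above it.

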